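# Ready the glaze scale: switch on, settle the pan, tare

## Task

Get the flat digital bench scale ready for weighing oxides into the clay bowl that stands on its pan. Using only the fingertips and pressing lightly, first push the raised end of the rocker switch fully down to turn the scale on; then tap a bare part of the pan lightly so that it dips and springs back (this settles it); then, with the pan left free, press the wide bar-shaped tare key all the way and let it come up again. Leave the small round units key and the bowl untouched, lift nothing, disturb nothing around the scale, and do not touch the pan or the tare key before the scale is on.

Things in the scene. Friction and masses are not known exactly. Their poses are not given: they have to be found in the camera images.
- scale: digital bench scale, light grey housing, fixed, 315 x 240 mm. Origin on the table: it runs from x = -160 (front, robot side) to +155 mm, y +-120 mm. Mid-grey front panel from x = -160 to -45 mm, rising 10 degrees from 40 mm high at the front to 60 mm. On it, at x = -125 mm, y = -75, 0, +75 mm, sit rocker switch, tare key and units key, in an order that differs from start to start
- power_mount: flat frame round the rocker switch, 53 x 33 mm, fixed on the scale's panel; origin at its middle on the panel's surface, axes as the scale's
- tare_mount: flat frame round the tare key, 26 x 52 mm, fixed on the scale's panel; origin at its middle on the panel's surface, axes as the scale's
- units_mount: flat ring round the units key, 29 mm across, fixed on the scale's panel; origin at its middle on the panel's surface, axes as the scale's
- power_switch (a joint): rocker switch, 44 mm along the scale's x, 25 mm along y, its top 8 to 17 mm above the panel; hinged at its middle about the scale's y axis. 0 = off (the end away from the robot stands up), 0.44 rad = fully on (that end fully down). Held by friction only: it stays where it is left; 2 to 5 N on the raised end move it. It counts as fully down above 0.36 rad
- power_on_end (a point): point on top of the rocker, 15 mm from its hinge towards the far end (the end to be pushed down, marked with a short bar); it sinks about 6.5 mm from off to on
- tare_key (a joint): travel of the tare key (m), 0 = up, 0.004 = fully down; it moves square to the panel (10 degrees from vertical) and springs back; 1.5 N start it, 4.5 N hold it fully down
- tare_key_top (a point): centre of the top of the tare key: a bar-shaped key, 20 mm along the scale's x, 46 mm along y, its top 8.5 mm above the panel
- units_key (a joint): travel of the units key (m), 0 = up, 0.004 = fully down; to be left alone
- units_key_top (a point): centre of the top of the units key: round, 23 mm across, its top 8.5 mm above the panel
- pan (a joint): travel of the weighing pan (m), 0 = up, 0.008 = against its stop. It sinks straight down on a spring (0.7 N per mm) that carries the bowl; with the bowl on it 1.4 to 2.5 N more start it, about 7.5 N more bring it to the stop; it springs back
- pan_front_edge (a point): middle of the front edge of the pan's top face. The pan is a flat steel plate, 190 mm along the scale's x (it reaches from this point to 190 mm away from the robot) and 214 mm along y; its top is 78 mm above the table when up. Axes as the scale's
- bowl: loose terracotta-brown clay bowl on the pan, 111 mm across its rim, 66 mm across its foot, 54 mm high, about 0.22 kg. Origin: centre of its underside. The front of the pan beside and before it is bare for at least 50 mm
- oxide_jar_1: bystander: spice jar standing right of the scale, 45 mm across, 106 mm high; origin at the centre of its underside
- oxide_jar_2: bystander: spice jar standing right of the scale, 42 mm across, 106 mm high; origin at the centre of its underside
- slip_jar: bystander: white lidded jar left of the scale, 72 mm across, 86 mm high; origin at the centre of its underside
- wood_rib: bystander: flat wooden rib lying right of the front panel, 112 x 54 x 8 mm; origin at the centre of its underside
There are look-alikes about, which are no part of the job. What is shaped like the bowl but red or turquoise is not meant.

How it is judged:
On the way, in this order (a step that is already met when the one before it is completed fails the run):
1. the rocker switch is pushed fully to on (value of joint power_switch above 0.36 rad), for 0.1 s.
2. the pan dips at least 1.5 mm under a fingertip (value of joint pan above 0.0015 m and contact force between the fingers and pan_c0 above 0.5 N), for 0.02 s.
3. the tare key is pressed at least 3 mm (of 4) with the pan free and up, the scale on (value of joint tare_key above 0.003 m and contact force between the fingers and tare_mount above 0.5 N and value of joint pan below 0.0008 m and value of joint power_switch above 0.36 rad), for 0.05 s.
At the end, for the whole second after the job is handed in: the rocker is on (above 0.36 rad), tare and units keys and the pan are up (within 0.8 mm), and the bowl stands upright at rest on the pan, within 10 mm of where it stood (value of joint power_switch above 0.36 rad and value of joint each of tare_key, units_key, pan below 0.0008 m and distance of bowl from where it was at the start of the episode below 0.01 m and angle between bowl's own z axis and vertical below 0.08 rad and linear speed of bowl below 0.02 m/s); the robot touches nothing.
It fails at once if the pan is touched or the tare key pressed before the scale is on (value of joint power_switch below 0.25 rad and (value of joint tare_key above 0.001 m or contact force between the fingers and pan_c0 above 0.5 N)).
It fails at once if the units key is pressed by 1.5 mm or more (value of joint units_key above 0.0015 m).
It fails at once if the pan is pushed with more than 15 N, or a control or the housing with more than 30 N (contact force between the fingers and pan_c0 above 15 N or contact force between the fingers and scale above 30 N or contact force between the fingers and power_mount above 30 N or contact force between the fingers and tare_mount above 30 N or contact force between the fingers and units_mount above 30 N).
It fails at once if the bowl is touched, lifted or shifted (contact force between any of the arm, the fingers and bowl above 1 N or distance of bowl from where it was at the start of the episode above 0.015 m).
It fails at once if a jar or the rib beside the scale is shifted by more than 15 mm (distance of any of oxide_jar_1, oxide_jar_2, slip_jar, wood_rib from where it was at the start of the episode above 0.015 m).
It also fails if it takes over 51 s, if anything falls off the work surface, if the arm or the gripper's body presses on something with over 40 N, if the wrist force passes 120 N, or if a joint passes its speed limit or range.

## Robot

A 6-joint arm with a two-finger parallel gripper is mounted at the origin on a cart in front of the work surface, level with it; the furniture and walls round the work are solid. World frame = base frame: x ahead of the robot, y to its left, z up, the work surface at z = 0. Lengths are in m, angles in rad, forces in N, time in s.
With the tool pointing down it reaches from about 0.325 to 0.925 m from the base axis. Payload 3.1 kg.
Tool frame: the origin (TCP) lies midway between the tips of the shut fingers; the grasp point (between the pads) lies 19 mm behind it; z points along the fingers, y is the line along which they close (so a half turn about z gives the same grasp; the last joint's range is limited). The gripper opens to 85 mm and grips with 20 to 120 N. Pads are 22 mm wide; open, the fingers measure 114 mm over their backs; the gripper's body (76 mm by 85 mm) begins 54 mm behind the grasp point. The pads swing forward as they close: fully open they stand 13 mm farther back than shut.
Start: joints at [1.034, 0.217, 1.613, -0, 1.311, -0.112], TCP at [0.258, 0.569, 0.231] pointing down, gripper open.
Joint ranges: [-2.75, 2.75], [-0.78, 2.1], [0.31, 2.55], [-1.13, 4.27], [0.13, 2.63], [-2.58, 2.58]. Speed limits (rad/s): [2.79, 2.79, 3.14, 3.14, 3.14, 3.14].

## Interface

Orientations are given as a rotation vector (axis times angle).
In Python, from station import manip gives the robot as it stands. The module is installed in compiled form; this text tells all that it offers.
- The arm moves only by the tool drive_tool, never from a script. Its argument "motion" is text: rows parted by semicolons, each of 7 numbers parted by spaces: the shift along the tool's x, y, z in mm, then the turn, a rotation vector about the tool's x, y, z in degrees, then the finger opening in mm, from 0 to 85.4. In form: tx ty tz rx ry rz jaw; .... A call has 1 to 10 rows; each row shifts and turns the commanded pose from where the row before left it, along the tool's axes as they then stand; what a row does not reach is not made up. A row lasts 1/8 s, in which the tool goes at most 62.5 mm and 10.7 degrees, less where a joint would pass 70% of its speed; a pose out of reach is approached as far as the arm can. A call with a gripper value outside its range is refused whole. The fingers move at their own pace and stop on an object; "squeeze" is the grip in N (left out, the last holds). Time passes only in rows, so rows that do not move let the fingers close. It gives the time, the measured TCP pose, the force, the opening and the grip force at its end, in the units of the state.
- manip.sense(): the state, without advancing time (a new reading comes with each control period).
- manip.read_camera(name): name is "side" or "top" or "wrist"; returns a dict with "img" (420x560x3 uint8, blue, green, red), "fx", "fy", "cx", "cy" (pixels), "dist_coeffs" ([k1, k2, p1, p2, k3] as OpenCV has them; the pictures are not rectified), "world_to_cam" (4x4, takes a point from world to camera coordinates). Camera axes: x right, y up, looking along -z (the intrinsics and any distortion apply to the point x, -y, -z); pixel columns grow to the right and rows downward; lengths in m; the calibration is good to about 2 mm. A picture is of the moment at which its call begins. There is no depth.
- manip.sign_off(): hands the job in; it is judged then, once.
The state is a dict: "time": time; "qpos": joint angles; "qd": joint speeds; "tau": joint torques, N m; "tcp_pos": TCP position; "tool_rot": TCP orientation; "force": force on the tool from outside, world axes, zero at the start; "wrist_torque": the same for the moment, N m; "gripper_width": finger opening in m; "gripper_force": force on a finger pad.
Only numpy, scipy, OpenCV 4.12 (cv2) and the standard library are available. Lean on these libraries where they do the work, as an engineer would, in place of code of your own. Each camera call takes 0.05 s, during which the arm holds its last target. There are 200 camera calls.

## Working session

There is one attempt and no reset: what is moved stays moved. The work goes in short steps, Python scripts to look and compute and a tool call to move; the robot and the scene stay as the last step left them, time stands still between calls to the robot, and variables do not carry over. Pictures are saved under pics/ and viewed, at most 10 in all, crops included, and the job is handed in when it is done.

Besides the shell and the picture viewer there is one more tool, called by a JSON object that holds its "api" and its "payload", one argument or row to a line. drive_tool: Moves the arm, as the interface text tells. Its arguments: {"type":"object","properties":{"motion":{"type":"string"},"squeeze":{"type":"number"}},"required":["motion"]}

```bash
mkdir -p pics; cat > h.py <<'E'
import numpy as np, cv2
from station import manip
def grab(n):
    c=manip.read_camera(n); c['img']=np.array(c['img']); np.save(f'{n}.npy',c,allow_pickle=True); return c
def load(n): return np.load(f'{n}.npy',allow_pickle=True).item()
def ray(c,u,v):
    K=np.array([[c['fx'],0,c['cx']],[0,c['fy'],c['cy']],[0,0,1.]])
    p=cv2.undistortPoints(np.array([[[u,v]]],float),K,np.array(c['dist_coeffs'],float))[0,0]
    T=np.array(c['world_to_cam']); R=T[:3,:3]
    return -R.T@T[:3,3], R.T@np.array([p[0],-p[1],-1.])
def onz(c,u,v,z):
    o,d=ray(c,u,v); return o+d*(z-o[2])/d[2]
def proj(c,P):
    T=np.array(c['world_to_cam']); p=T[:3,:3]@np.array(P,float)+T[:3,3]
    K=np.array([[c['fx'],0,c['cx']],[0,c['fy'],c['cy']],[0,0,1.]])
    q,_=cv2.projectPoints(np.array([[p[0],-p[1],-p[2]]]),np.zeros(3),np.zeros(3),K,np.array(c['dist_coeffs'],float)); return q[0,0]
E
python3 - <<'E'
from h import *
a=grab('top');b=grab('side')
cv2.imwrite('pics/top.png',a['img']);cv2.imwrite('pics/side.png',b['img'])
s=manip.sense();print(s['time'],s['tcp_pos'],s['tool_rot'],s['force'])
for c in(a,b):
    T=np.array(c['world_to_cam']);print(-T[:3,:3].T@T[:3,3],c['fx'],c['dist_coeffs'])
E
```

```text
0.1 [0.25718566 0.56880712 0.23008046] [-0.66213304 -3.0703179   0.00333047] [-0.06433265  0.77254188  0.11101877]
[0.41945022 0.01969778 1.21200676] 448.07736442069324 [0.04287325 0.         0.         0.         0.        ]
[ 0.38549111 -0.88773607  0.70056631] 407.80677859531085 [-0.0392103  0.         0.         0.         0.       ]
```

View pics/top.png

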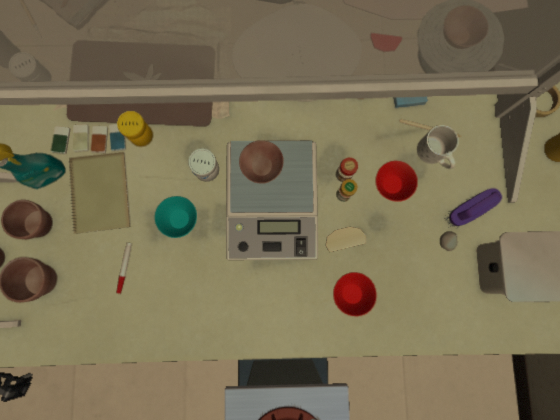

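View pics/side.png

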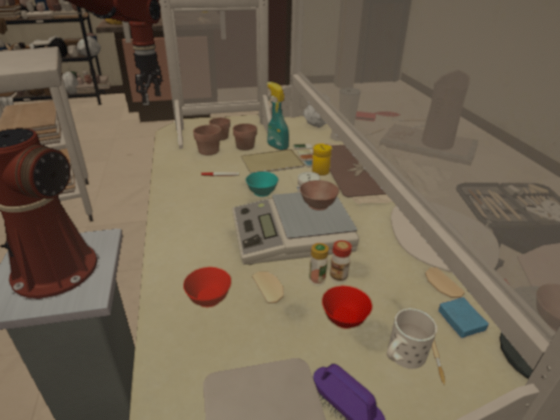

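The top view shows the scale at columns 228–317, rows 138–260. The rocker is at about (301,246), the bar key at (271,246), the round key at (243,246), and the brown bowl is on the pan at (261,161). The red bowls (396,180) and (355,294) and the turquoise bowl (176,217) are look-alikes. The brown pots at left (25,220) and (27,280) are off the scale. I'll confirm this in one enlarged crop.

```bash
python3 - <<'E'
from h import *
a=load('top')
cv2.imwrite('pics/crop.png',cv2.resize(a['img'][130:268,220:325],None,fx=5.5,fy=4.3*0+4.3,interpolation=cv2.INTER_CUBIC) if 0 else cv2.resize(a['img'][130:268,220:325],None,fx=4.3,fy=4.3,interpolation=cv2.INTER_CUBIC))
E
```

```text
(no output)
```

View pics/crop.png

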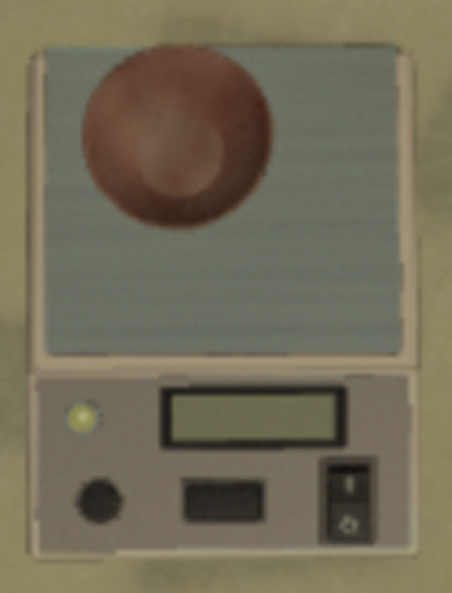

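The crop confirms it: rocker with "|" and "o" marks at crop (348,501), bar-shaped tare key at (224,500), round units key at (99,501), brown bowl on the pan. The pan's front edge runs from (45,354) to (400,354).

```bash
python3 - <<'E'
from h import *
a=load('top')
f=lambda x,y,z:onz(a,220+(x+.5)/4.3-.5,130+(y+.5)/4.3-.5,z)
P={}
for n,x,y,z in[('rock',348,501,.047),('tare',224,500,.0547),('units',99,501,.0547),('panL',45,354,.078),('panR',400,354,.078),('panBL',45,46,.078),('panBR',400,46,.078),('bowlrim',177,136,.132),('front L',34,556,.035),('frontR',415,554,.035)]:
    P[n]=f(x,y,z);print(n,P[n].round(4))
d=P['panL']-P['panR'];print('pan w',np.linalg.norm(d),'yaw',np.degrees(np.arctan2(-d[0],d[1])))
d=P['units']-P['rock'];print('spacing',np.linalg.norm(d),'yaw',np.degrees(np.arctan2(-d[0],d[1])))
b=load('side')
im=b['img'].copy()
for n in P: im=cv2.circle(im,tuple(int(round(t)) for t in proj(b,P[n])),1,(0,255,0),-1)
cv2.imwrite('pics/sc.png',cv2.resize(im[170:270,220:370],None,fx=5,fy=5,interpolation=cv2.INTER_CUBIC))
E
```

```text
rock [ 0.5051 -0.0473  0.047 ]
tare [0.5069 0.0276 0.0547]
units [0.5081 0.1026 0.0547]
panL [0.5946 0.132  0.078 ]
panR [ 0.5896 -0.0792  0.078 ]
panBL [0.7843 0.1301 0.078 ]
panBR [ 0.7792 -0.086   0.078 ]
bowlrim [0.7115 0.0494 0.132 ]
front L [0.4772 0.1439 0.035 ]
frontR [ 0.4729 -0.0876  0.035 ]
pan w 0.21126178490040273 yaw -1.3637002517388324
spacing 0.15015152689913422 yaw -1.1466258333143184
```

View pics/sc.png

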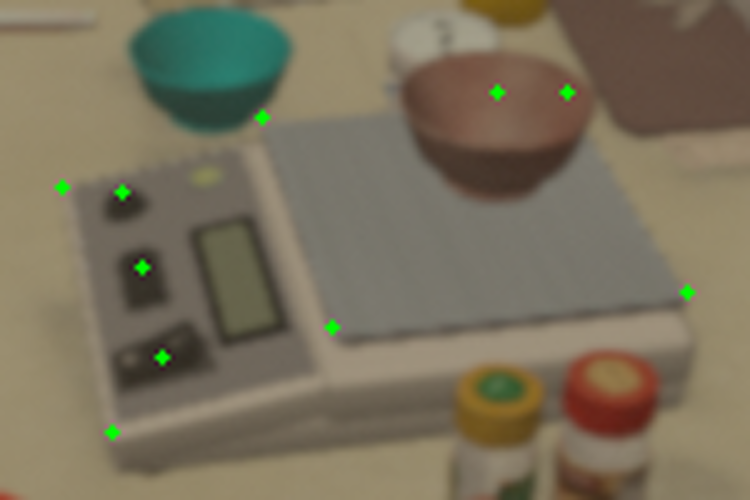

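The side check lands about 2 px (4 mm) off, which is within the calibration. Spacing is 150 mm and pan width 211 mm against 214 mm, so both agree. Next I align the tool, close the fingers, and go above the panel.

{"api": "drive_tool", "payload": {
  "motion": "0 0 0 0 0 -7.7 0;0 0 0 0 0 -7.7 0;0 0 0 0 0 -7.7 0",
  "squeeze": 20
}}

```text
time: 0.48
tcp_pos: [0.2573, 0.569, 0.2305]
tool_rot: [-0.027, -3.141, 0.002]
force: [0.2, -0.2, -0.6]
gripper_width: 0.0323
gripper_force: 0.0
```

{"api": "drive_tool", "payload": {
  "motion": "-21 -53 0 0 0 0 0;-21 -54 0 0 0 0 0;-21 -54 0 0 0 0 0;-21 -54 0 0 0 0 0;-21 -54 0 0 0 0 0;-21 -54 0 0 0 0 0;-21 -54 0 0 0 0 0;-21 -54 0 0 0 0 0;-21 -54 0 0 0 0 0;-21 -52 0 0 0 0 0"
}}

```text
time: 1.72
tcp_pos: [0.456, 0.0262, 0.2311]
tool_rot: [0.035, 3.141, 0.0]
force: [0.1, 1.2, 0.0]
gripper_width: 0.0001
gripper_force: 0.0
```

{"api": "drive_tool", "payload": {
  "motion": "0 0 0 0 0 0 0;0 0 0 0 0 0 0"
}}

```text
time: 1.98
tcp_pos: [0.4553, 0.0282, 0.2308]
tool_rot: [-0.035, -3.14, -0.001]
force: [-0.3, 0.2, -0.5]
gripper_width: 0.0002
gripper_force: 0.0
```

```bash
python3 - <<'E'
from h import *
a=grab('wrist');cv2.imwrite('pics/w1.png',a['img'])
s=manip.sense();print(s['time'],s['tcp_pos'],s['tool_rot'],s['force'],s['gripper_width'])
T=np.array(a['world_to_cam']);print(-T[:3,:3].T@T[:3,3],T[:3,:3])
for n,P in dict(rock=(.5051,-.0473,.047),tare=(.5069,.0276,.0547),units=(.5081,.1026,.0547),pan=(.592,.027,.078),tcp=s['tcp_pos']).items(): print(n,proj(a,P))
E
```

```text
2.025 [0.45525548 0.02880409 0.23082275] [-3.31880427e-02 -3.14020926e+00 -1.04181592e-03] [ 0.25426196 -0.17752427  0.3625463 ] 6.939316671142637e-06
[0.37682201 0.02967032 0.37369587] [[ 0.02180065  0.99976116  0.00153208]
 [-0.95063208  0.02120379 -0.30959499]
 [-0.30955353  0.00529293  0.95086729]]
rock [209.83460349 235.68525117]
tare [286.76659813 238.90615739]
units [365.34901459 238.31376537]
pan [288.08951635 329.06660621]
tcp [287.8820007  280.98373192]
```

View pics/w1.png

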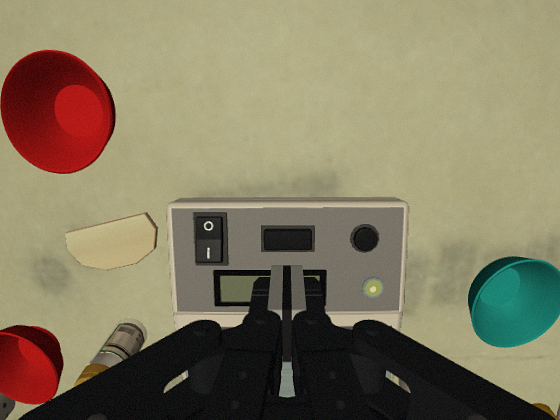

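Wrist view: rocker frame at (210,238), tare at (288,238), units at (365,238), all within 3 px (about 2 mm) of prediction. The scale's jars stay clear. I go above the rocker's far end, marked "|", and come down.

{"api": "drive_tool", "payload": {
  "motion": "-23 -25 0 0 0 0 0;-23 -25 0 0 0 0 0;-23 -25 0 0 0 0 0;0 0 40 0 0 0 0;0 0 40 0 0 0 0;0 0 40 0 0 0 0;0 0 25 0 0 0 0;0 0 0 0 0 0 0;0 0 0 0 0 0 0"
}}

```text
time: 3.15
tcp_pos: [0.5241, -0.0475, 0.0874]
tool_rot: [0.031, 3.14, -0.0]
force: [-0.0, 0.0, -0.3]
gripper_width: -0.0002
gripper_force: 0.0
```

```bash
python3 - <<'E'
from h import *
a=grab('wrist');cv2.imwrite('pics/w2.png',a['img'])
s=manip.sense();print(s['time'],s['tcp_pos'],s['tool_rot'],s['force'])
E
```

```text
3.2 [ 0.5246324 -0.0479017  0.0879816] [ 3.17922360e-02  3.13850673e+00 -8.96453301e-04] [ 0.28016884 -0.26716006  0.14479008]
```

View pics/w2.png

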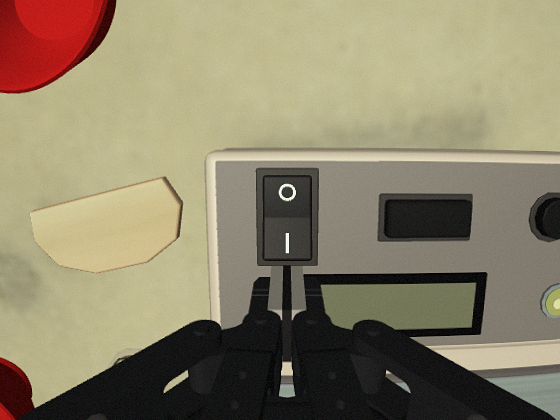

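```bash
python3 - <<'E'
from h import *
a=load('wrist')
for n,u,v,z in[('far',287.5,265,.051),('near',287.5,168.5,.043),('bar',288,242,.063),('hinge',288,217,.058),('tare',425,217,.054),('tareL',384,217,.054),('tareR',471,217,.054)]: print(n,onz(a,u,v,z).round(4))
print(proj(a,(.5246,-.0479,.088)))
E
```

```text
far [ 0.5343 -0.0472  0.051 ]
near [ 0.4823 -0.0462  0.043 ]
bar [ 0.5155 -0.0466  0.063 ]
hinge [ 0.5041 -0.0464  0.058 ]
tare [0.5068 0.0252 0.054 ]
tareL [0.5064 0.0033 0.054 ]
tareR [0.5074 0.0504 0.054 ]
[285.71998369 282.80461961]
```

Frame length is 52 mm (given 53 mm), with its centre at x=0.507. The fingers are about 17 mm beyond the hinge, so I press down slowly.

{"api": "drive_tool", "payload": {
  "motion": "0 0 8 0 0 0 0;0 0 8 0 0 0 0;0 0 3 0 0 0 0;0 0 3 0 0 0 0;0 0 0 0 0 0 0"
}}

```text
time: 3.82
tcp_pos: [0.5238, -0.0486, 0.0645]
tool_rot: [0.034, 3.141, -0.0]
force: [-0.3, -0.4, -0.2]
gripper_width: 0.0
gripper_force: 0.3
```

{"api": "drive_tool", "payload": {
  "motion": "0 0 2 0 0 0 0;0 0 2 0 0 0 0;0 0 0 0 0 0 0"
}}

```text
time: 4.2
tcp_pos: [0.5239, -0.0487, 0.0607]
tool_rot: [0.034, 3.14, -0.001]
force: [2.9, 0.2, 2.6]
gripper_width: 0.0002
gripper_force: 1.2
```

In contact (about 3 N), so the rocker is moving. I continue in small steps.

{"api": "drive_tool", "payload": {
  "motion": "0 0 1.5 0 0 0 0;0 0 1.5 0 0 0 0;0 0 0 0 0 0 0"
}}

```text
time: 4.58
tcp_pos: [0.5232, -0.0485, 0.0578]
tool_rot: [-0.034, -3.141, 0.0]
force: [1.5, 0.5, 6.8]
gripper_width: -0.0001
gripper_force: 3.1
```

{"api": "drive_tool", "payload": {
  "motion": "0 0 1 0 0 0 0;0 0 1 0 0 0 0;0 0 0 0 0 0 0"
}}

```text
time: 4.95
tcp_pos: [0.5233, -0.0485, 0.0574]
tool_rot: [-0.033, -3.14, 0.0]
force: [-4.4, 0.7, 15.7]
gripper_width: 0.0
gripper_force: 8.2
```

Stopped at z=0.0574 with 16 N, where the full-on position is expected at about 0.058. I lift and check.

{"api": "drive_tool", "payload": {
  "motion": "0 0 -15 0 0 0 0;0 0 -25 0 0 0 0;0 0 -25 0 0 0 0;0 0 0 0 0 0 0;0 0 0 0 0 0 0"
}}

```text
time: 5.58
tcp_pos: [0.5218, -0.0481, 0.1188]
tool_rot: [-0.034, -3.138, -0.001]
force: [-0.4, -0.2, -0.9]
gripper_width: 0.0
gripper_force: 0.0
```

```bash
python3 - <<'E'
from h import *
a=grab('wrist');b=grab('side')
w=cv2.resize(a['img'][150:320,180:480],None,fx=2,fy=2)
v=cv2.resize(b['img'][190:260,230:330],None,fx=5,fy=5,interpolation=cv2.INTER_CUBIC)[:240]
cv2.imwrite('pics/w3.png',np.vstack([w,cv2.resize(v,(600,240))]))
s=manip.sense();print(s['time'],s['tcp_pos'],s['force'])
E
```

```text
5.675 [ 0.52164633 -0.04806241  0.11844557] [-0.32674927  0.7500053  -0.93748451]
```

View pics/w3.png

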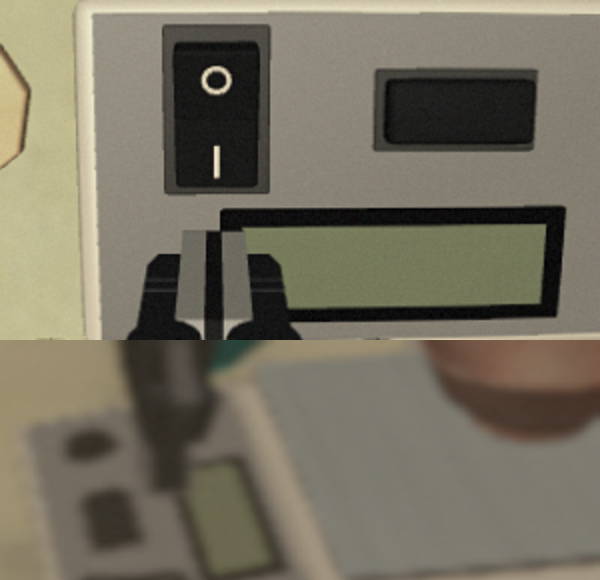

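The rocker's far end ("|") is now down and its near end up. It stalled against 16 N, where 2–5 N moves it, so it is at its stop. Next I move over the bare front-right of the pan.

{"api": "drive_tool", "payload": {
  "motion": "-33 2 0 0 0 0 0;-33 2 0 0 0 0 0;-34 2 0 0 0 0 0;0 0 20 0 0 0 0;0 0 8 0 0 0 0;0 0 0 0 0 0 0;0 0 0 0 0 0 0"
}}

```text
time: 6.55
tcp_pos: [0.6226, -0.0446, 0.0922]
tool_rot: [-0.034, -3.141, -0.0]
force: [0.0, -0.8, 0.1]
gripper_width: -0.0003
gripper_force: 0.0
```

```bash
python3 - <<'E'
from h import *
a=grab('side')
cv2.imwrite('pics/s4.png',cv2.resize(a['img'][150:280,220:370],None,fx=4,fy=4,interpolation=cv2.INTER_CUBIC))
s=manip.sense();print(s['time'],s['tcp_pos'],s['force'])
E
```

```text
6.6 [ 0.62318135 -0.04465024  0.09274149] [ 0.43694604  0.3457983  -0.04506733]
```

View pics/s4.png

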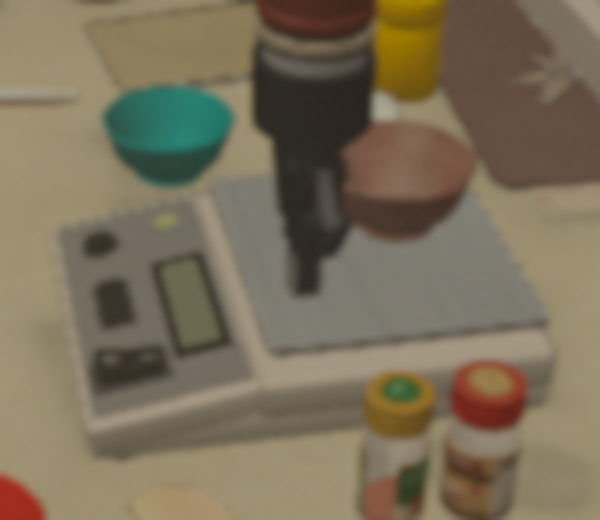

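The fingertips are above the bare front-right pan and the gripper is in front of and clear of the bowl. The rocker's near end stands up, so it is on. Now the light tap.

{"api": "drive_tool", "payload": {
  "motion": "0 0 5 0 0 0 0;0 0 5 0 0 0 0;0 0 3 0 0 0 0;0 0 1.5 0 0 0 0;0 0 1.5 0 0 0 0;0 0 0 0 0 0 0"
}}

```text
time: 7.35
tcp_pos: [0.6231, -0.0445, 0.0764]
tool_rot: [-0.034, -3.141, -0.0]
force: [-1.9, 0.5, 3.4]
gripper_width: -0.0001
gripper_force: 1.4
```

{"api": "drive_tool", "payload": {
  "motion": "0 0 1.5 0 0 0 0;0 0 1.2 0 0 0 0;0 0 0 0 0 0 0"
}}

```text
time: 7.72
tcp_pos: [0.6232, -0.0446, 0.0737]
tool_rot: [-0.034, -3.141, -0.0]
force: [-4.0, -0.4, 5.7]
gripper_width: -0.0002
gripper_force: 2.4
```

About 4 mm dip at 5.7 N. I release gently, then go above the tare key.

{"api": "drive_tool", "payload": {
  "motion": "0 0 -2 0 0 0 0;0 0 -2 0 0 0 0;0 0 -3 0 0 0 0;0 0 -15 0 0 0 0;0 0 -25 0 0 0 0;39 23 0 0 0 0 0;39 23 0 0 0 0 0;39 22.5 0 0 0 0 0;0 0 0 0 0 0 0;0 0 0 0 0 0 0"
}}

```text
time: 8.98
tcp_pos: [0.5094, 0.0262, 0.1219]
tool_rot: [0.033, 3.138, -0.001]
force: [0.3, -0.4, 0.1]
gripper_width: -0.0001
gripper_force: 0.0
```

```bash
python3 - <<'E'
from h import *
a=grab('wrist');cv2.imwrite('pics/w5.png',a['img'][100:400,130:530])
s=manip.sense();print(s['time'],s['tcp_pos'],s['force'])
for x in(-.01,.01):
  for y in (-.023,.023): print(proj(a,(.507+x,.0265+y,.0545+x*.176))-[130,100])
E
```

```text
9.025 [0.5098296  0.02595357 0.12187535] [-0.76476626 -0.3030942   0.17711229]
[119.11606313 108.3206688 ]
[194.00988632 106.84632196]
[120.28483804 140.62846322]
[194.16096254 139.21391088]
```

View pics/w5.png

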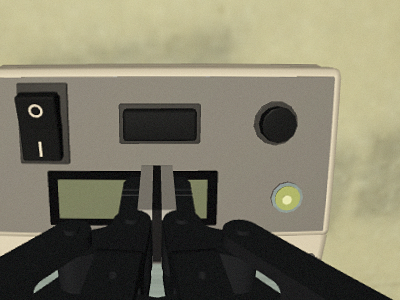

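Tare key at crop columns 121–199, rows 106–142, about 3 px from prediction (within 2 mm). I shift back 3 mm and descend.

{"api": "drive_tool", "payload": {
  "motion": "3 1 25 0 0 0 0;0 0 25 0 0 0 0;0 0 8 0 0 0 0;0 0 3 0 0 0 0;0 0 3 0 0 0 0;0 0 0 0 0 0 0"
}}

```text
time: 9.78
tcp_pos: [0.5056, 0.0274, 0.0572]
tool_rot: [0.034, 3.14, -0.0]
force: [0.7, -0.4, -0.5]
gripper_width: -0.0003
gripper_force: 0.0
```

{"api": "drive_tool", "payload": {
  "motion": "0 0 1.5 0 0 0 0;0 0 1.5 0 0 0 0;0 0 1 0 0 0 0;0 0 0 0 0 0 0"
}}

```text
time: 10.28
tcp_pos: [0.506, 0.0274, 0.0533]
tool_rot: [0.034, 3.139, -0.0]
force: [0.7, 0.7, 3.3]
gripper_width: -0.0
gripper_force: 1.4
```

{"api": "drive_tool", "payload": {
  "motion": "0 0 1 0 0 0 0;0 0 1 0 0 0 0;0 0 0 0 0 0 0"
}}

```text
time: 10.65
tcp_pos: [0.5063, 0.0274, 0.0515]
tool_rot: [0.034, 3.139, -0.0]
force: [1.5, -0.2, 5.3]
gripper_width: 0.0003
gripper_force: 2.9
```

{"api": "drive_tool", "payload": {
  "motion": "0 0 1 0 0 0 0;0 0 0.5 0 0 0 0;0 0 0 0 0 0 0"
}}

```text
time: 11.02
tcp_pos: [0.5064, 0.0274, 0.0513]
tool_rot: [0.034, 3.139, -0.0]
force: [-1.9, 0.3, 13.8]
gripper_width: 0.0001
gripper_force: 6.9
```

The key is bottomed: z no longer drops and the force is 13.8 N. I release it and lift clear.

{"api": "drive_tool", "payload": {
  "motion": "0 0 -3 0 0 0 0;0 0 -5 0 0 0 0;0 0 -20 0 0 0 0;0 0 -40 0 0 0 0;0 0 -40 0 0 0 0;0 0 -40 0 0 0 0;0 0 0 0 0 0 0;0 0 0 0 0 0 0;0 0 0 0 0 0 0;0 0 0 0 0 0 0"
}}

```text
time: 12.28
tcp_pos: [0.5037, 0.0276, 0.1953]
tool_rot: [-0.034, -3.138, -0.0]
force: [-0.1, -0.3, 0.4]
gripper_width: 0.0001
gripper_force: 0.0
```

```bash
python3 - <<'E'
from h import *
a=grab('side');b=grab('wrist')
v=cv2.resize(a['img'][160:280,220:370],None,fx=4,fy=4,interpolation=cv2.INTER_CUBIC)[:290]
w=b['img'][130:410]
cv2.imwrite('pics/f.png',np.vstack([v,cv2.resize(w,(600,300))]))
s=manip.sense();print(s['time'],s['tcp_pos'],s['force'])
E
```

```text
12.375 [0.50428159 0.02752702 0.19606089] [-0.46074861 -0.25865858  0.59764638]
```

View pics/f.png

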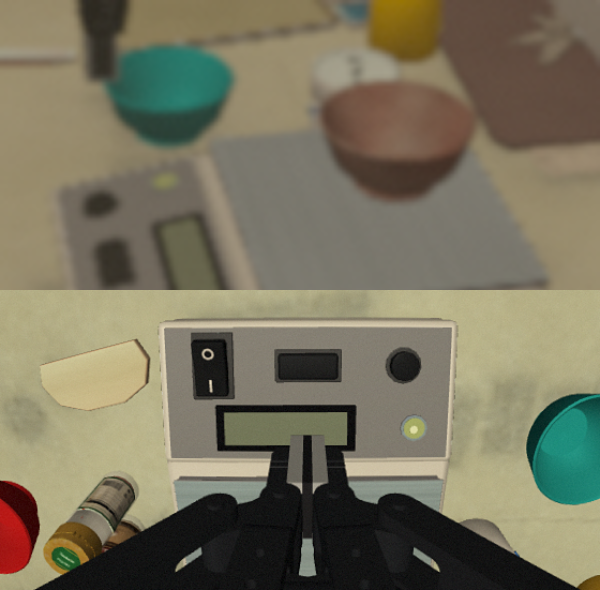

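The rocker shows "|" down, the keys and pan are up, the bowl stands where it stood, and the arm is clear of everything.

```bash
python3 -c "
from station import manip
print(manip.sign_off())"
```

```text
the job is handed in; nothing more can be done
None
```

I turned the scale on, tapped the pan (about 4 mm dip, 6 N), pressed the tare key to its stop and released it, and handed the job in at about 12 s; no verdict was returned.

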